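# Pack the hand-turned board-game set at the craft stall

### The job

Pack the board-game set: stand the tall king upright in the middle cell of the wooden tray with one round-footed pawn upright in the cell on either side, and stack the two solid counters flat inside the bamboo tube so that the top one reaches the dark ring. The pierced disc, the thread bobbin and the square-footed stamp are not part of the set: leave them where they are.

Things in the scene. Friction and masses are not known exactly. Their poses are not given: they have to be found in the camera images.
- tray: pale wooden tray, fixed: 96 mm (its x) by 230 mm (its y) by 20 mm high, walls, dividers and floor 5 mm thick, open on top, with three equal cells in a row along its y axis, each 86 mm (x) by 70 mm (y) inside. Origin: centre of the underside, on the table; cell centres at y = -75, 0 (the middle cell) and +75 mm from it
- tube: pale bamboo tube, fixed, standing upright: bore 64 mm, floor 4 mm thick, wall 5 mm thick, its rim 58 mm above the table. The wall is cut away from the floor up on two opposite sides (its +y and -y), 42 mm wide, so that fingers fit in; the two wall pieces stand at its +x and -x. A thin dark ring around the wall, centred 48 mm above the table, is the fill mark: two counters on the floor reach it. Origin: centre of the underside, on the table
- king_mid (a point): turned plain-wood king, the tallest piece: 112 mm tall, round foot 42 mm across and 9 mm high, straight round stem 26 mm across from 9 to 76 mm height, then a flat collar 42 mm across and a small knob on top; loose, stands upright. The point is its centre, half-way up; z axis up along its axis
- pawn_a_mid (a point): turned plain-wood pawn with a round foot and a ball head: 80 mm tall, foot 42 mm across and 9 mm high, straight round stem 26 mm across from 9 to 49 mm height, ball 36 mm across on top; loose, stands upright. The point is its centre, half-way up; z axis up along its axis
- pawn_b_mid (a point): turned plain-wood pawn with a round foot and a ball head: 80 mm tall, foot 42 mm across and 9 mm high, straight round stem 26 mm across from 9 to 49 mm height, ball 36 mm across on top; loose, stands upright. The point is its centre, half-way up; z axis up along its axis; the two pawns are alike
- counter_a_mid (a point): solid plain-wood game counter: a round disc 52 mm across, 22 mm thick, both faces plain, no hole; loose, lies flat. The point is its centre, half-way up; z axis up along its axis
- counter_b_mid (a point): solid plain-wood game counter: a round disc 52 mm across, 22 mm thick, both faces plain, no hole; loose, lies flat. The point is its centre, half-way up; z axis up along its axis; the two counters are alike
- pierced_mid (a point): does not belong to the set: plain-wood disc 52 mm across, 22 mm thick, with a 24 mm hole right through the middle; loose, lies flat. The point is its centre, half-way up; z axis up along its axis
- bobbin_mid (a point): does not belong to the set: empty wooden thread bobbin, 80 mm tall, with a flat 42 mm flange at both foot and top; loose, stands upright. The point is its centre, half-way up; z axis up along its axis
- stamp_mid (a point): does not belong to the set: wooden hand stamp, 80 mm tall, with a ball head like a pawn's but a square 42 mm foot; loose, stands upright. The point is its centre, half-way up; z axis up along its axis

How it is judged:
At the end, for the whole second after the job is handed in: King upright in the middle cell, a pawn upright in each outer cell (16 mm along the row, 24 mm across, 4 mm in height, 0.1 rad); counters flat, one on the other in the tube (12 mm from its axis, 4 mm in height, 0.1 rad); all at rest; pierced disc, bobbin and stamp within 20 mm of their start (x of king_mid in the frame of tray between -0.024 and 0.024 m and y of king_mid in the frame of tray between -0.016 and 0.016 m and z of king_mid in the frame of tray between 0.057 and 0.065 m and angle between king_mid's own z axis and vertical below 0.1 rad and (((x of pawn_a_mid in the frame of tray between -0.024 and 0.024 m and y of pawn_a_mid in the frame of tray between -0.091 and -0.059 m and z of pawn_a_mid in the frame of tray between 0.041 and 0.049 m and angle between pawn_a_mid's own z axis and vertical below 0.1 rad) and (x of pawn_b_mid in the frame of tray between -0.024 and 0.024 m and y of pawn_b_mid in the frame of tray between 0.059 and 0.091 m and z of pawn_b_mid in the frame of tray between 0.041 and 0.049 m and angle between pawn_b_mid's own z axis and vertical below 0.1 rad)) or ((x of pawn_b_mid in the frame of tray between -0.024 and 0.024 m and y of pawn_b_mid in the frame of tray between -0.091 and -0.059 m and z of pawn_b_mid in the frame of tray between 0.041 and 0.049 m and angle between pawn_b_mid's own z axis and vertical below 0.1 rad) and (x of pawn_a_mid in the frame of tray between -0.024 and 0.024 m and y of pawn_a_mid in the frame of tray between 0.059 and 0.091 m and z of pawn_a_mid in the frame of tray between 0.041 and 0.049 m and angle between pawn_a_mid's own z axis and vertical below 0.1 rad))) and (((horizontal distance between counter_a_mid and tube below 0.012 m and height (world z) of counter_a_mid between 0.011 and 0.019 m and angle between the z axis of counter_a_mid and the z axis of tube, either way round below 0.1 rad) and (horizontal distance between counter_b_mid and tube below 0.012 m and height (world z) of counter_b_mid between 0.033 and 0.041 m and angle between the z axis of counter_b_mid and the z axis of tube, either way round below 0.1 rad)) or ((horizontal distance between counter_b_mid and tube below 0.012 m and height (world z) of counter_b_mid between 0.011 and 0.019 m and angle between the z axis of counter_b_mid and the z axis of tube, either way round below 0.1 rad) and (horizontal distance between counter_a_mid and tube below 0.012 m and height (world z) of counter_a_mid between 0.033 and 0.041 m and angle between the z axis of counter_a_mid and the z axis of tube, either way round below 0.1 rad))) and linear speed of each of king, pawn_a, pawn_b, counter_a, counter_b below 0.02 m/s and distance of each of pierced_mid, bobbin_mid, stamp_mid from where it was at the start of the episode below 0.02 m); the robot touches nothing.
It fails at once if a look-alike (pierced disc) is taken away or knocked from its place (moved over 40 mm) (distance of pierced_mid from where it was at the start of the episode above 0.04 m).
It fails at once if a look-alike (bobbin) is taken away or knocked from its place (moved over 40 mm) (distance of bobbin_mid from where it was at the start of the episode above 0.04 m).
It fails at once if a look-alike (stamp) is taken away or knocked from its place (moved over 40 mm) (distance of stamp_mid from where it was at the start of the episode above 0.04 m).
It also fails if it takes over 138 s, if anything falls off the work surface, if the arm or the gripper's body presses on something with over 40 N, if the wrist force passes 120 N, or if a joint passes its speed limit or range.

### The arm

A 7-joint arm with a two-finger parallel gripper is mounted at the origin on the work surface. World frame = base frame: x ahead of the robot, y to its left, z up, the work surface at z = 0. Lengths are in m, angles in rad, forces in N, time in s.
With the tool pointing down it reaches from about 0.425 to 0.925 m from the base axis. Payload 6.8 kg.
Tool frame: the origin (TCP) lies at the very end of the fingers, on their centre line; the grasp point (between the pads) lies 19 mm behind it; z points along the fingers, y is the line along which they close (so a half turn about z gives the same grasp; the last joint's range is limited). The gripper opens to 85 mm and grips with 20 to 120 N. Pads are 22 mm wide; open, the fingers measure 114 mm over their backs; the gripper's body (76 mm by 85 mm) begins 54 mm behind the grasp point. The pads swing forward as they close: fully open they stand 13 mm farther back than shut.
Start: joints at [-1.432, 0.477, 0.022, 1.555, -0.011, 1.109, -0.083], TCP at [0.165, 0.655, 0.231] pointing down, gripper open.
Joint ranges: [-2.96, 2.96], [-0.34, 2.1], [-1.41, 1.46], [0.24, 2.44], [-1.37, 4.51], [0.17, 1.92], [-2.96, 2.96]. Speed limits (rad/s): [2.39, 2.39, 3.14, 3.14, 3.14, 3.14, 3.14].

### API

Orientations are given as a unit quaternion [w, x, y, z].
In Python, from station import bot gives the robot as it stands.
- The arm moves only by the tool jog_arm, never from a script. Its argument "motion" is a list of rows, each a list of 7 numbers: the turn, a rotation vector about the tool's x, y, z in rad, then the shift along the tool's x, y, z in mm, then the finger opening in mm, from 0 to 85.4. A call has 1 to 10 rows; each row is the pose to reach, as a shift and turn from the pose commanded when the call began, along the tool's axes at that moment; what a row does not reach only later rows make up. A row lasts 1/8 s, in which the tool goes at most 62.5 mm and 10.7 degrees, less where a joint would pass 70% of its speed; a pose out of reach is approached as far as the arm can. A call with a gripper value outside its range is refused whole. The fingers move at their own pace and stop on an object; "grip_force" is the grip in N (left out, the last holds). Time passes only in rows, so rows that repeat a pose let the fingers close. It gives the time, the measured TCP pose, the force, the opening and the grip force at its end, in the units of the state.
- bot.get_obs(): the state, without advancing time (a new reading comes with each control period).
- bot.read_camera(name): name is "side" or "top"; returns a dict with "pixels" (420x560x3 uint8, red, green, blue), "camera_matrix" (3x3 intrinsics, pixels), "T" (4x4, takes a point from camera to world coordinates). Camera axes: x right, y down, z forward; pixel columns grow to the right and rows downward; lengths in m; the calibration is good to about 2 mm. A picture is of the moment at which its call begins. There is no depth.
- bot.hand_in(): hands the job in; it is judged then, once.
Trained networks look in a picture, given as the dict that the camera call returned (one of the last four; its "shot" number tells which), for a name from the list of things; names that differ only in an ending like _2 or _b are one class to them, and where a whole thing is asked for, a point or a joint stands for the part that bears it (a point fixed in the world has none). Each returns a list of dicts, best first, with "score" (0 to 1); they miss things now and then, are a little off and sometimes report something else, mostly with a low value. They report only what shows in the picture. A call takes as long as a camera call.
- bot.spot_in(thing, picture): "xy" ([column, row] in pixels, amid what is visible of it).
- bot.tip_of(thing, picture): "xy" ([column, row] in pixels: a listed point, or the origin of a listed thing).
The state is a dict: "t": time; "q": joint angles; "joint_vel": joint speeds; "joint_torque": joint torques, N m; "eef_pos": TCP position; "tool_rot": TCP orientation; "contact_force": force on the tool from outside, world axes, zero at the start; "torque": the same for the moment, N m; "gripper_width": opening from 0.0 (shut) to 1.0 (fully open); "grasp_force": force on a finger pad.
Only numpy, scipy, OpenCV 4.12 (cv2) and the standard library are available. Lean on these libraries where they do the work, as an engineer would, in place of code of your own. Each camera call takes 0.05 s, during which the arm holds its last target. There are 200 camera calls.

## Working session

There is one attempt and no reset: what is moved stays moved. The work goes in short steps, Python scripts to look and compute and a tool call to move; the robot and the scene stay as the last step left them, time stands still between calls to the robot, and variables do not carry over. Pictures are saved under pics/ and viewed, at most 14 in all, crops included, and the job is handed in when it is done.

Besides the shell and the picture viewer there is one more tool, called as name(argument=value, ...), one argument or row to a line, values as JSON. jog_arm: Moves the arm, as the interface text tells. Its arguments: {"type":"object","properties":{"motion":{"type":"array"},"grip_force":{"type":"number"}},"required":["motion"]}

```bash
ls; mkdir -p pics; cat > h.py <<'E'
import numpy as np, cv2
from station import bot
def save(p,n): cv2.imwrite(f'pics/{n}.png',p['pixels'][:,:,::-1])
def ray(p,xy):
    K=p['camera_matrix'];T=p['T'];d=T[:3,:3]@np.linalg.solve(K,[xy[0],xy[1],1]);return T[:3,3],d
def at(p,xy,z):
    o,d=ray(p,xy);return (o+d*(z-o[2])/d[2])[:2]
E
python3 - <<'E'
from h import *
o=bot.get_obs();print({k:np.round(v,3) for k,v in o.items()})
for c in ['top','side']:
    p=bot.read_camera(c);save(p,c+'0');print(c,np.round(p['T'],3).tolist(),p['camera_matrix'].tolist())
    for n,z in dict(tray=0,tube=0,king_mid=.056,pawn_a_mid=.04,counter_a_mid=.011,pierced_mid=.011,bobbin_mid=.04,stamp_mid=.04).items():
        for d in bot.tip_of(n,p)[:4]:
            print(n,round(d['score'],2),np.round(d['xy'],0),np.round(at(p,d['xy'],z),3))
E
```

```text
pics
{'t': np.float64(0.0), 'q': array([-1.432,  0.478,  0.022,  1.556, -0.011,  1.109, -0.083]), 'joint_vel': array([ 0.001,  0.   , -0.001, -0.002,  0.001,  0.001,  0.   ]), 'joint_torque': array([ 2.0000e-03, -5.9644e+01,  1.6080e+00, -2.8118e+01,  1.2000e-02,
        9.0000e-03,  0.0000e+00]), 'eef_pos': array([0.165, 0.654, 0.23 ]), 'tool_rot': array([-0.   ,  0.123,  0.992, -0.001]), 'contact_force': array([-0.945,  0.051, -0.596]), 'torque': array([ 0.023, -0.016,  0.025]), 'grasp_force': np.float64(0.0), 'gripper_width': np.float64(0.997)}
top [[0.021, -0.998, 0.062, 0.451], [-1.0, -0.021, 0.001, -0.012], [0.001, -0.062, -0.998, 1.452], [0.0, 0.0, 0.0, 1.0]] [[528.442089222701, 0.0, 282.4494830630083], [0.0, 528.442089222701, 210.71517018134492], [0.0, 0.0, 1.0]]
tray 0.8 [362. 229.] [ 0.496 -0.231]
tube 0.69 [193. 232.] [0.479 0.233]
king_mid 0.54 [280. 163.] [ 0.665 -0.002]
pawn_a_mid 0.58 [327. 166.] [ 0.662 -0.127]
counter_a_mid 0.61 [269. 246.] [0.443 0.023]
pierced_mid 0.65 [276. 208.] [0.548 0.007]
bobbin_mid 0.52 [140. 190.] [0.586 0.371]
bobbin_mid 0.46 [196. 231.] [0.479 0.217]
stamp_mid 0.78 [234. 164.] [0.661 0.122]
side [[0.968, -0.18, 0.177, 0.335], [-0.251, -0.629, 0.735, -0.931], [-0.021, -0.756, -0.654, 0.899], [0.0, 0.0, 0.0, 1.0]] [[491.3918900080906, 0.0, 282.3166177496249], [0.0, 491.3918900080906, 208.00987801195603], [0.0, 0.0, 1.0]]
tray 0.9 [281. 297.] [ 0.495 -0.225]
tube 0.93 [236. 183.] [0.475 0.228]
king_mid 0.88 [323. 206.] [ 0.668 -0.006]
king_mid 0.71 [294. 365.] [ 0.469 -0.434]
pawn_a_mid 0.74 [334. 240.] [ 0.659 -0.12 ]
pawn_a_mid 0.61 [283. 226.] [ 0.551 -0.033]
pawn_a_mid 0.21 [308. 182.] [0.666 0.121]
counter_a_mid 0.81 [237. 232.] [0.436 0.006]
pierced_mid 0.59 [280. 225.] [0.552 0.   ]
bobbin_mid 0.61 [261. 145.] [0.578 0.343]
stamp_mid 0.66 [307. 184.] [0.661 0.117]
stamp_mid 0.16 [238. 231.] [ 0.436 -0.023]
```

```bash
python3 -c "
import cv2
for n in ['top0','side0']:
    i=cv2.imread(f'pics/{n}.png'); cv2.imwrite(f'pics/{n}b.png',cv2.resize(i,(800,600),interpolation=cv2.INTER_CUBIC))"
```

```text
(no output)
```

View pics/top0b.png

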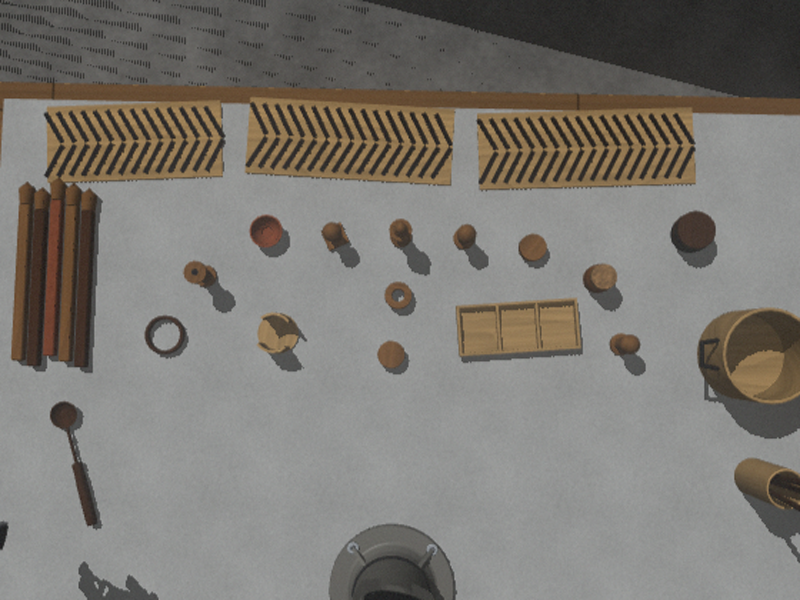

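View pics/side0b.png

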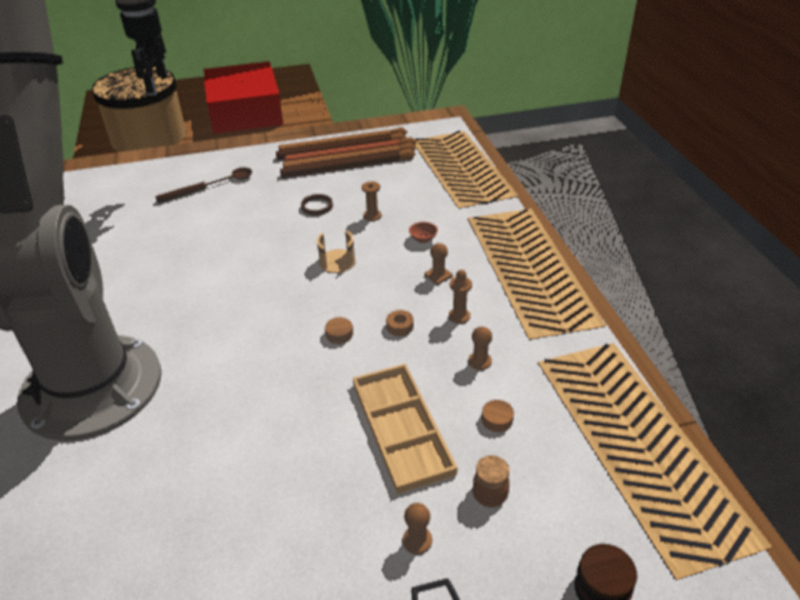

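The top view shows, in 800x600 pixels: king (400,232), stamp (335,235), pawns (465,236) and (625,343), counters (391,355) and (533,248), pierced disc (398,296), tube (280,333), bobbin (200,272) and tray (519,328). The side view agrees. Next I refine these positions by segmentation.

```bash
cat > m.py <<'E'
from h import *
def seg(p,zs,sat=75):
    hsv=cv2.cvtColor(p['pixels'],cv2.COLOR_RGB2HSV)
    m=((hsv[...,1]>sat)&(hsv[...,2]>40)).astype(np.uint8)
    n,l,st,c=cv2.connectedComponentsWithStats(m)
    for name,(px,z) in zs.items():
        i=min((k for k in range(1,n) if st[k,4]>40),key=lambda k:np.hypot(*(c[k]-px)))
        cn=max(cv2.findContours((l==i).astype(np.uint8),0,1)[0],key=cv2.contourArea)
        (cx,cy),(w,h),a=cv2.minAreaRect(cn); box=np.array([at(p,b,z) for b in cv2.boxPoints(((cx,cy),(w,h),a))])
        print(name,st[i,4],'cent',np.round(at(p,c[i],z),4),'rect',np.round(at(p,(cx,cy),z),4),np.round([w,h,a],1),np.round(box,3).tolist() if name=='tray' else '')
E
python3 - <<'E'
from m import *
p=bot.read_camera('top')
s=.7
seg(p,{'c1':((391*s,355*s),.015),'c2':((533*s,248*s),.015),'pierced':((398*s,296*s),.015),'tray':((519*s,328*s),.018),'tube':((280*s,333*s),.03),'king':((400*s,232*s),.056),'pawn1':((465*s,236*s),.04),'pawn2':((625*s,343*s),.04)})
i=p['pixels'][:,:,::-1]; a=i[205:255,165:225]; b=i[145:265,310:460]
cv2.imwrite('pics/tube.png',cv2.resize(a,None,fx=10,fy=10,interpolation=2)); cv2.imwrite('pics/r.png',cv2.resize(b,None,fx=5,fy=5,interpolation=2))
q=bot.read_camera('side')
for n,z in dict(king_mid=.056,pawn_a_mid=.04,counter_a_mid=.011).items():
  for P in (p,q):
    for d in bot.tip_of(n,P)[:3]: print(n,round(d['score'],2),np.round(d['xy'],0),np.round(at(P,d['xy'],z),3))
E
```

```text
c1 265 cent [0.4389 0.0114] rect [0.4384 0.011 ] [17.7 17.7 45. ] 
c2 276 cent [ 0.6492 -0.2556] rect [ 0.6494 -0.2561] [17.8 18.2 53.1] 
pierced 200 cent [5.514e-01 5.000e-04] rect [0.5515 0.0012] [17. 18. 90.] 
tray 2951 cent [ 0.496  -0.2295] rect [ 0.4962 -0.2293] [35.2 85.1 86.2] [[0.534, -0.11], [0.554, -0.341], [0.459, -0.348], [0.439, -0.118]]
tube 385 cent [0.4646 0.2308] rect [0.4643 0.2279] [27.5 21.5 18.4] 
king 155 cent [0.6705 0.0013] rect [ 0.6661 -0.0019] [17. 14. 90.] 
pawn1 140 cent [ 0.6671 -0.1208] rect [ 0.6657 -0.1204] [10.6 16.3 45. ] 
pawn2 193 cent [ 0.4698 -0.4238] rect [ 0.4678 -0.4239] [13. 19. 90.] 
king_mid 0.75 [280. 163.] [ 0.666 -0.003]
king_mid 0.91 [322. 205.] [ 0.665 -0.002]
king_mid 0.34 [291. 366.] [ 0.463 -0.434]
pawn_a_mid 0.51 [324. 163.] [ 0.67 -0.12]
pawn_a_mid 0.34 [273. 248.] [0.438 0.011]
pawn_a_mid 0.88 [337. 241.] [ 0.665 -0.125]
counter_a_mid 0.75 [273. 245.] [0.446 0.014]
counter_a_mid 0.32 [438. 242.] [ 0.464 -0.435]
counter_a_mid 0.68 [234. 232.] [0.429 0.01 ]
```

View pics/tube.png

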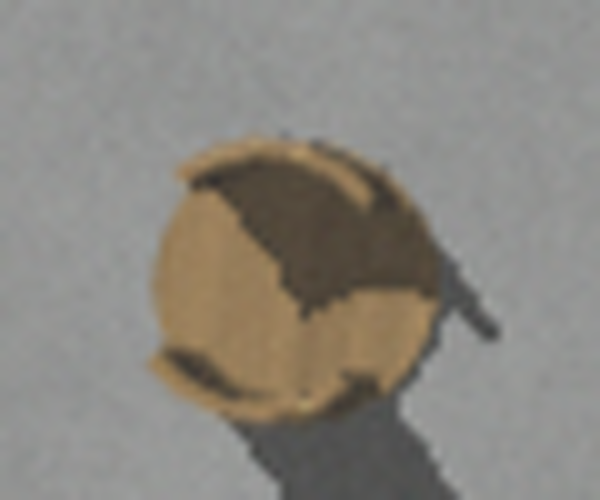

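View pics/r.png

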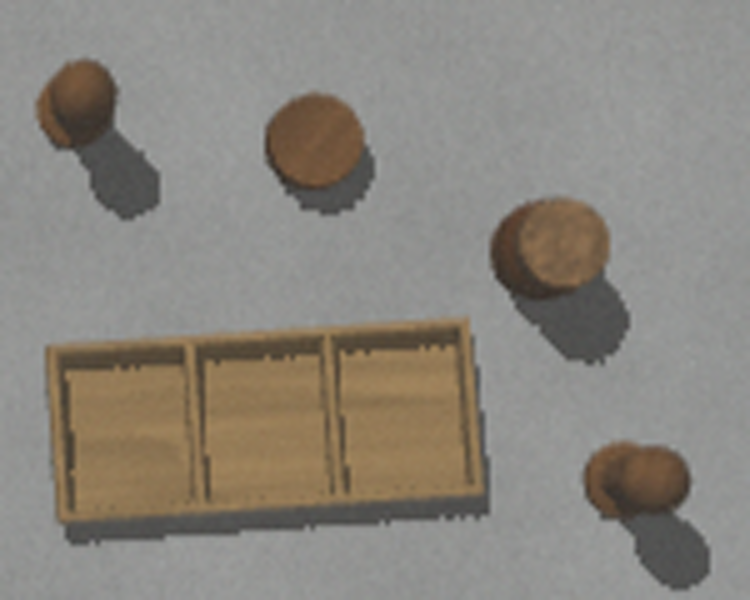

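The tube crop shows the wall pieces at image top and bottom, turned about -8°. Rim rows run from about 218 to 246.7, and the floor columns are centred near 194. The right crop shows the tray turned about 5°, with pawn balls near px (326,164.6) and (440,240.5) and the counter at (373,173).

```bash
cat >> h.py <<'E'
from scipy.spatial.transform import Rotation as R
def go(x,y,z,yaw):
    """rows' [turn, shift mm] from present pose to tool-down pose; yaw: closing line = world y turned by yaw"""
    o=bot.get_obs();w=o['tool_rot'];R0=R.from_quat([w[1],w[2],w[3],w[0]])
    best=None
    for k in (0,np.pi):
        T=R.from_euler('z',yaw+k)*R.from_matrix(np.diag([-1.,1,-1]))
        v=(R0.inv()*T).as_rotvec()
        if best is None or np.linalg.norm(v)<np.linalg.norm(best): best=v
    s=R0.inv().apply(np.array([x,y,z])-o['eef_pos'])*1000
    return np.round(best,3),np.round(s,1)
def st():
    o=bot.get_obs();print(round(float(o['t']),2),np.round(o['eef_pos'],4),np.round(o['contact_force'],1),round(float(o['gripper_width']),3),round(float(o['grasp_force']),1))
E
python3 - <<'E'
from h import *
p=bot.read_camera('top');q=bot.read_camera('side')
f=lambda a,z:print(np.round(at(p,a,z),4))
print('tube');f((194.1,233.5),.002);f((194,232.4),.058)
print('pawn1');f((326,164.6),.062);f((325.2,166.5),.004)
print('pawn2');f((440,240.6),.062);f((434.6,240.6),.004);print(np.round(at(q,(292,365.5),.04),3))
for P in (p,q):
  for d in bot.tip_of('tube',P)[:2]: print('tube',round(d['score'],2),np.round(at(P,d['xy'],0),4))
print(*go(.439,.011,.12,0))
E
```

```text
tube
[0.4733 0.2298]
[0.4753 0.2208]
pawn1
[ 0.6622 -0.124 ]
[ 0.6657 -0.1265]
pawn2
[ 0.4675 -0.4267]
[ 0.4678 -0.4292]
[ 0.467 -0.425]
tube 0.82 [0.4771 0.2319]
tube 0.93 [0.4723 0.236 ]
[-0.    -0.    -0.247] [-423.  -557.1  111.3]
```

jog_arm(
  motion=[
    [0,0,-0.12,-55,-35,20,85],
    [0,0,-0.24,-110,-70,40,85],
    [0,0,-0.247,-160,-105,60,85],
    [0,0,-0.247,-210,-140,80,85],
    [0,0,-0.247,-260,-170,80,85],
    [0,0,-0.247,-310,-205,80,85],
    [0,0,-0.247,-351,-245,80,85],
    [0,0,-0.247,-370,-305,80,85],
    [0,0,-0.247,-385,-365,85,85],
    [0,0,-0.247,-400,-425,95,85],
  ],
  grip_force=40,
)

```text
t: 2.75
eef_pos: [0.4495, 0.1457, 0.1372]
tool_rot: [0.001, 0.0, 1.0, 0.0]
contact_force: [1.2, -0.4, -0.2]
gripper_width: 0.993
grasp_force: 0.0
```

```bash
python3 -c "
from h import *
st();print(*go(.439,.011,.12,0),*go(.439,.011,.002,0))"
```

```text
2.75 [0.4495 0.1457 0.1372] [ 1.2 -0.4 -0.2] 0.993 0.0
[ 0.001  0.002 -0.   ] [  10.5 -134.7   17.1] [ 0.001  0.002 -0.   ] [  10.7 -134.8  135.1]
```

jog_arm(
  motion=[
    [0,0,0,5,-60,10,85],
    [0,0,0,10,-115,30,85],
    [0,0,0,10.5,-134.5,70,85],
    [0,0,0,10.5,-134.5,100,80],
    [0,0,0,10.5,-134.5,120,80],
    [0,0,0,10.5,-134.5,132,80],
    [0,0,0,10.5,-134.5,134,80],
    [0,0,0,10.5,-134.5,134,80],
  ],
)

```text
t: 3.75
eef_pos: [0.4389, 0.0132, 0.0032]
tool_rot: [0.0, -0.0, 1.0, 0.0]
contact_force: [0.6, -0.8, 0.2]
gripper_width: 0.934
grasp_force: 0.0
```

```bash
python3 -c "
from h import *
st();print(*go(.439,.011,.002,0))
q=bot.read_camera('side');cv2.imwrite('pics/g1.png',cv2.resize(q['pixels'][150:300,170:330,::-1],None,fx=4,fy=4,interpolation=2))"
```

```text
3.75 [0.4389 0.0132 0.0032] [ 0.6 -0.8  0.2] 0.934 0.0
[0.    0.001 0.   ] [-0.1 -2.2  1.2]
```

View pics/g1.png

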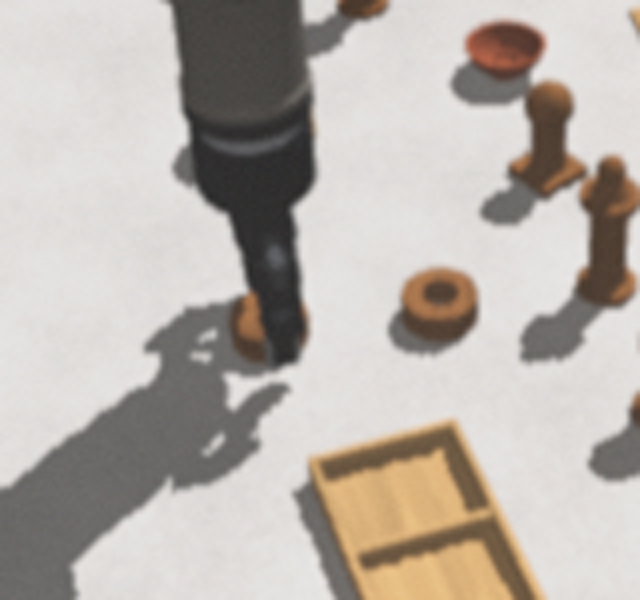

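The near finger stands in front of the counter and about central on it, once the viewing slant is allowed for. I close the fingers now.

jog_arm(
  motion=[
    [0,0,0,0,-2,1,45],
    [0,0,0,0,-2,1,40],
    [0,0,0,0,-2,1,40],
    [0,0,0,0,-2,1,40],
    [0,0,0,0,-2,1,40],
    [0,0,0,0,-2,1,40],
    [0,0,0,0,-2,-40,40],
    [0,0,0,0,-2,-80,40],
    [0,0,0,0,-2,-95,40],
    [0,0,0,0,-2,-95,40],
  ],
)

```text
t: 5.05
eef_pos: [0.4393, 0.0113, 0.0989]
tool_rot: [0.001, -0.0, 1.0, 0.0]
contact_force: [-0.0, 0.6, -1.0]
gripper_width: 0.592
grasp_force: 42.2
```

```bash
python3 -c "
from h import *
st();print(*go(.475,.231,.1,-.14))"
```

```text
5.05 [0.4393 0.0113 0.0989] [-0.   0.6 -1. ] 0.592 42.2
[0.001 0.003 0.14 ] [-35.7 219.7  -0.9]
```

jog_arm(
  motion=[
    [0,0,0.07,-9,55,0,40],
    [0,0,0.14,-18,110,0,40],
    [0,0,0.14,-27,165,0,40],
    [0,0,0.14,-36,210,0,40],
    [0,0,0.14,-36,220,0,40],
    [0,0,0.14,-36,220,0,40],
    [0,0,0.14,-36,220,0,40],
  ],
)

```text
t: 5.92
eef_pos: [0.474, 0.2289, 0.0971]
tool_rot: [-0.001, 0.071, 0.997, -0.001]
contact_force: [-0.4, -0.5, -0.9]
gripper_width: 0.593
grasp_force: 42.3
```

```bash
python3 -c "
from h import *
st();print(*go(.475,.231,.006,-.14))
p=bot.read_camera('top');q=bot.read_camera('side')
def proj(P,X):
    T=np.linalg.inv(P['T']);r=cv2.Rodrigues(T[:3,:3])[0];return cv2.projectPoints(np.array(X,float),r,T[:3,3],P['camera_matrix'],None)[0].reshape(-1,2)
out=[]
for P,(r,c) in ((q,(120,190)),(p,(190,150))):
    k=8;im=cv2.resize(P['pixels'][r:r+75,c:c+48+1 if 0 else c+50,::-1],None,fx=k,fy=k,interpolation=2)
    a=np.linspace(0,2*np.pi,60)
    for z,col,rad in ((0,(255,0,0),.037),(.058,(0,0,255),.037)):
        X=[(.475+rad*np.cos(t),.231+rad*np.sin(t),z) for t in a]
        cv2.polylines(im,[((proj(P,X)-(c,r)+.5)*k-.5).astype(int)],True,col,1)
    out.append(im)
cv2.imwrite('pics/t1.png',np.hstack([cv2.copyMakeBorder(o,0,0,0,0,0) for o in out]))
"
```

```text
5.92 [0.474  0.2289 0.0971] [-0.4 -0.5 -0.9] 0.593 42.3
[-0.002 -0.001 -0.002] [-0.8  2.3 91.1]
```

View pics/t1.png

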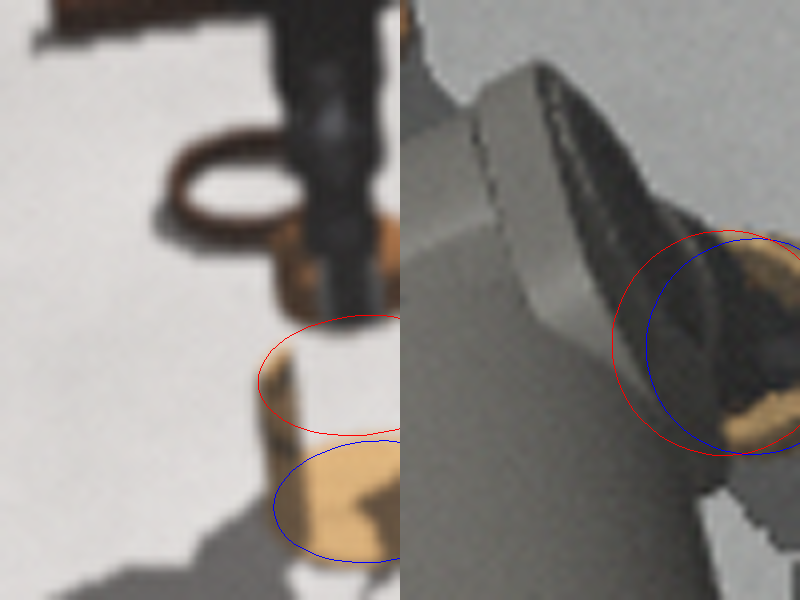

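The crop cuts the tube off at the right edge, but the circles already fit to within about 2 px. I'll check the tube centre on the unobstructed first images.

```bash
cat >> h.py <<'E'
def proj(P,X):
    T=np.linalg.inv(P['T']);r=cv2.Rodrigues(T[:3,:3])[0];return cv2.projectPoints(np.array(X,float),r,T[:3,3],P['camera_matrix'],None)[0].reshape(-1,2)
E
python3 -c "
from h import *
out=[];k=10
for n,(r,c) in (('side',(155,215)),('top',(205,173))):
    P=bot.read_camera(n);im=cv2.resize(cv2.imread(f'pics/{n}0.png')[r:r+50,c:c+40],None,fx=k,fy=k,interpolation=2)
    for z,col,rad in ((0,(255,0,0),.037),(.004,(0,255,0),.032),(.058,(0,0,255),.037),(.058,(255,0,255),.032)):
      for s in (0,np.pi):
        h=np.pi if z<.01 else np.arcsin(21/37)*0+np.arccos(21/37); a=np.linspace(-h,h,60)+s-.14
        X=[(.475+rad*np.cos(t),.231+rad*np.sin(t),z) for t in a]
        cv2.polylines(im,[((proj(P,X)-(c,r)+.5)*k-.5).astype(int)],False,col,1)
    out.append(im)
cv2.imwrite('pics/t2.png',np.hstack(out))
"
```

```text
(no output)
```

View pics/t2.png

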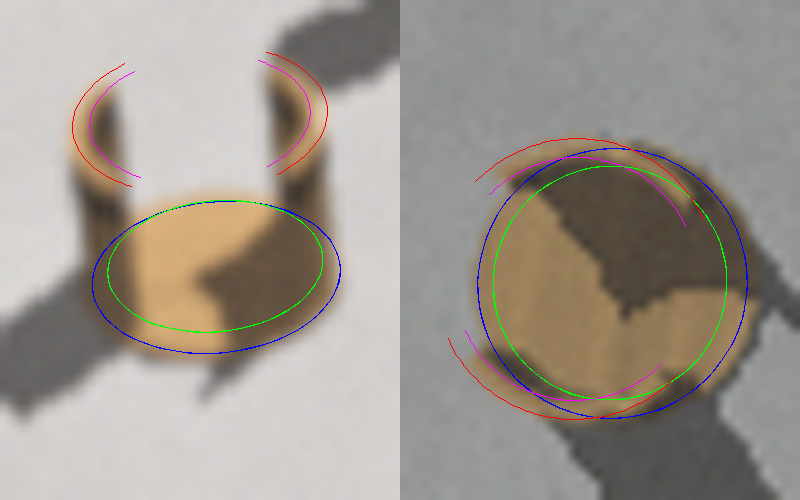

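The model overlay fits the tube to within about 1–2 mm, at (0.474, 0.231) with yaw -0.14. I lower the counter part way and check.

jog_arm(
  motion=[
    [0,0,0,0,2,15,40],
    [0,0,0,0,2,30,40],
    [0,0,0,0,2,45,40],
    [0,0,0,0,2,60,40],
    [0,0,0,0,2,60,40],
  ],
)

```text
t: 6.75
eef_pos: [0.4737, 0.2325, 0.0361]
tool_rot: [-0.001, 0.07, 0.998, -0.001]
contact_force: [0.3, -0.5, -0.3]
gripper_width: 0.594
grasp_force: 42.3
```

```bash
python3 -c "
from h import *
st();print(*go(.474,.231,.006,-.14))"
```

```text
6.75 [0.4737 0.2325 0.0361] [ 0.3 -0.5 -0.3] 0.594 42.3
[-0.002 -0.002  0.   ] [-0.6 -1.3 30.1]
```

jog_arm(
  motion=[
    [0,0,0,0,-1,12,40],
    [0,0,0,0,-1,22,40],
    [0,0,0,0,-1,29,40],
    [0,0,0,0,-1,29,40],
  ],
)

```text
t: 7.25
eef_pos: [0.4742, 0.2319, 0.0082]
tool_rot: [-0.0, 0.07, 0.998, -0.0]
contact_force: [0.4, -0.0, -0.7]
gripper_width: 0.59
grasp_force: 42.3
```

```bash
python3 -c "
from h import *
st()"
```

```text
7.25 [0.4742 0.2319 0.0082] [ 0.4 -0.  -0.7] 0.59 42.3
```

jog_arm(
  motion=[
    [0,0,0,0,-1,1,60],
    [0,0,0,0,-1,1,72],
    [0,0,0,0,-1,1,72],
    [0,0,0,0,-1,1,72],
    [0,0,0,0,-1,-40,72],
    [0,0,0,0,-1,-90,80],
    [0,0,0,0,-1,-150,80],
    [0,0,0,0,-1,-152,80],
  ],
)

```text
t: 8.25
eef_pos: [0.4772, 0.2326, 0.1655]
tool_rot: [0.004, 0.07, 0.998, 0.003]
contact_force: [0.7, -0.3, -0.7]
gripper_width: 0.937
grasp_force: 0.0
```

```bash
python3 -c "
from h import *
st();print(*go(.6495,-.256,.15,0))"
```

```text
8.25 [0.4772 0.2326 0.1655] [ 0.7 -0.3 -0.7] 0.937 0.0
[ 0.006  0.007 -0.14 ] [-238.7 -459.8   14.2]
```

Moving to counter 2 at z ≈ 0.15.

jog_arm(
  motion=[
    [0,0,-0.07,-27,-52,2,80],
    [0,0,-0.14,-54,-104,4,80],
    [0,0,-0.14,-81,-156,6,80],
    [0,0,-0.14,-108,-208,8,80],
    [0,0,-0.14,-135,-260,10,80],
    [0,0,-0.14,-162,-312,12,80],
    [0,0,-0.14,-189,-364,14,80],
    [0,0,-0.14,-216,-416,14,80],
    [0,0,-0.14,-238,-460,14,80],
    [0,0,-0.14,-238,-460,14,80],
  ],
)

```text
t: 9.5
eef_pos: [0.6447, -0.2634, 0.1454]
tool_rot: [-0.001, 0.003, 1.0, -0.001]
contact_force: [-0.7, 1.0, 0.4]
gripper_width: 0.935
grasp_force: 0.0
```

```bash
python3 -c "
from h import *
st();print(*go(.6495,-.256,.002,0))
p=bot.read_camera('top');q=bot.read_camera('side')
for n in ['top','side']:
  P=dict(top=p,side=q)[n]
  for d in bot.tip_of('counter_a_mid',P)[:3]: print(n,round(d['score'],2),np.round(at(P,d['xy'],.011),4),np.round(at(P,d['xy'],.015),4))
cv2.imwrite('pics/t3.png',np.hstack([cv2.resize(q['pixels'][155:205,205:265,::-1],None,fx=6,fy=6,interpolation=2),cv2.resize(p['pixels'][205:255,165:225,::-1],None,fx=6,fy=6,interpolation=2)]))"
```

```text
9.5 [ 0.6447 -0.2634  0.1454] [-0.7  1.   0.4] 0.935 0.0
[-0.003 -0.002 -0.007] [ -5.    7.8 143.4]
top 0.73 [0.4773 0.2363] [0.4772 0.2356]
side 0.78 [0.4809 0.2447] [0.4802 0.2394]
```

View pics/t3.png

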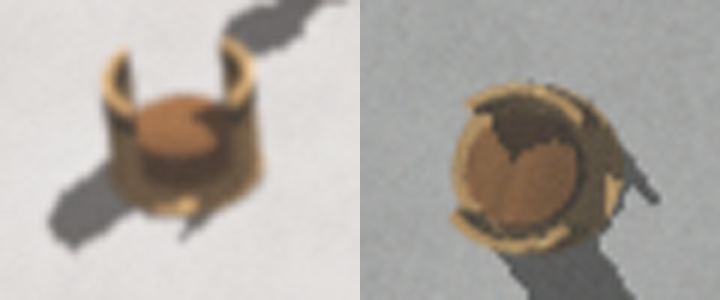

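The counter lies flat in the tube, a few mm toward +y, which is within tolerance. Next I descend on counter 2.

jog_arm(
  motion=[
    [0,0,0,-5,7,40,80],
    [0,0,0,-5,7,85,80],
    [0,0,0,-5,7,115,80],
    [0,0,0,-5,7,132,80],
    [0,0,0,-5,7,139,80],
    [0,0,0,-5,7,142,80],
    [0,0,0,-5,7,142,80],
  ],
)

```text
t: 10.58
eef_pos: [0.6517, -0.2508, 0.0057]
tool_rot: [0.001, -0.0, 1.0, -0.0]
contact_force: [-0.2, 0.1, 0.4]
gripper_width: 0.938
grasp_force: 0.0
```

```bash
python3 -c "
from h import *
st();print(*go(.6495,-.256,.002,0))"
```

```text
10.57 [ 0.6517 -0.2508  0.0057] [-0.2  0.1  0.4] 0.938 0.0
[-0.     0.001  0.   ] [ 2.2 -5.2  3.7]
```

jog_arm(
  motion=[
    [0,0,0,2,-5,3,80],
    [0,0,0,2,-5,3,45],
    [0,0,0,2,-5,3,40],
    [0,0,0,2,-5,3,40],
    [0,0,0,2,-5,3,40],
    [0,0,0,2,-5,3,40],
    [0,0,0,2,-5,3,40],
    [0,0,0,2,-5,-50,40],
    [0,0,0,2,-5,-110,40],
    [0,0,0,2,-5,-150,40],
  ],
)

```text
t: 11.82
eef_pos: [0.6497, -0.2555, 0.1573]
tool_rot: [0.001, -0.0, 1.0, -0.0]
contact_force: [0.4, 0.8, -1.0]
gripper_width: 0.589
grasp_force: 41.9
```

```bash
python3 -c "
from h import *
st();print(*go(.474,.231,.15,-.14))"
```

```text
11.82 [ 0.6497 -0.2555  0.1573] [ 0.4  0.8 -1. ] 0.589 41.9
[-0.     0.002  0.14 ] [175.5 486.6   6.7]
```

jog_arm(
  motion=[
    [0,0,0.07,20,55,2,40],
    [0,0,0.14,40,110,2,40],
    [0,0,0.14,60,165,2,40],
    [0,0,0.14,80,220,2,40],
    [0,0,0.14,100,275,4,40],
    [0,0,0.14,120,330,4,40],
    [0,0,0.14,140,385,6,40],
    [0,0,0.14,160,440,6,40],
    [0,0,0.14,175,480,7,40],
    [0,0,0.14,175.5,487,7,40],
  ],
)

```text
t: 13.08
eef_pos: [0.4712, 0.2352, 0.1473]
tool_rot: [-0.001, 0.067, 0.998, 0.0]
contact_force: [-0.1, -1.3, -0.0]
gripper_width: 0.593
grasp_force: 41.9
```

jog_arm(
  motion=[
    [0,0,0,0,0,30,40],
    [0,0,0,0,0,55,40],
    [0,0,0,0,0,55,40],
    [0,0,0,0,0,55,40],
  ],
)

```text
t: 13.58
eef_pos: [0.4741, 0.231, 0.0934]
tool_rot: [0.0, 0.07, 0.998, 0.0]
contact_force: [0.4, -0.2, 0.1]
gripper_width: 0.594
grasp_force: 41.9
```

```bash
python3 -c "
from h import *
st();print(*go(.474,.231,.028,-.14))"
```

```text
13.57 [0.4741 0.231  0.0934] [ 0.4 -0.2  0.1] 0.594 41.9
[ 0.     0.001 -0.001] [ 0.1 -0.  65.4]
```

jog_arm(
  motion=[
    [0,0,0,0,1,20,40],
    [0,0,0,0,1,40,40],
    [0,0,0,0,1,54,40],
    [0,0,0,0,1,61,40],
    [0,0,0,0,1,64,40],
    [0,0,0,0,1,64,40],
  ],
)

```text
t: 14.32
eef_pos: [0.4738, 0.2325, 0.029]
tool_rot: [0.0, 0.07, 0.998, 0.0]
contact_force: [-0.1, 0.8, -1.2]
gripper_width: 0.589
grasp_force: 41.9
```

jog_arm(
  motion=[
    [0,0,0,0,0,1,60],
    [0,0,0,0,0,1,72],
    [0,0,0,0,0,1,72],
    [0,0,0,0,0,1,72],
    [0,0,0,0,0,-40,72],
    [0,0,0,0,0,-90,80],
    [0,0,0,0,0,-145,80],
    [0,0,0,0,0,-150,80],
  ],
)

```text
t: 15.32
eef_pos: [0.4759, 0.2336, 0.1829]
tool_rot: [0.003, 0.07, 0.998, 0.003]
contact_force: [0.7, 0.5, -0.7]
gripper_width: 0.94
grasp_force: 0.0
```

```bash
python3 -c "
from h import *
st();print(*go(.666,-.003,.16,0))"
```

```text
15.32 [0.4759 0.2336 0.1829] [ 0.7  0.5 -0.7] 0.94 0.0
[ 0.005  0.006 -0.14 ] [-221.1 -207.9   23. ]
```

jog_arm(
  motion=[
    [0,0,-0.07,-44,-42,4,75],
    [0,0,-0.14,-88,-84,8,70],
    [0,0,-0.14,-132,-126,12,70],
    [0,0,-0.14,-176,-168,16,70],
    [0,0,-0.14,-215,-205,20,70],
    [0,0,-0.14,-221,-208,22,70],
    [0,0,-0.14,-221,-208,22,70],
    [0,0,-0.14,-221,-208,22,70],
  ],
)

```text
t: 16.32
eef_pos: [0.6625, -0.0022, 0.1563]
tool_rot: [-0.001, -0.001, 1.0, 0.001]
contact_force: [0.7, 0.2, 0.1]
gripper_width: 0.815
grasp_force: 0.0
```

```bash
python3 -c "
from h import *
st();print(*go(.666,-.003,.06,0))
p=bot.read_camera('top');q=bot.read_camera('side')
cv2.imwrite('pics/t4.png',np.hstack([cv2.resize(q['pixels'][140:260,205:345,::-1],None,fx=4,fy=4,interpolation=2),cv2.resize(p['pixels'][200:260,165:225,::-1],None,fx=4,fy=8,interpolation=2)]))"
```

```text
16.32 [ 0.6625 -0.0022  0.1563] [0.7 0.2 0.1] 0.815 0.0
[ 0.001 -0.001  0.003] [-3.6 -0.9 96.3]
```

View pics/t4.png

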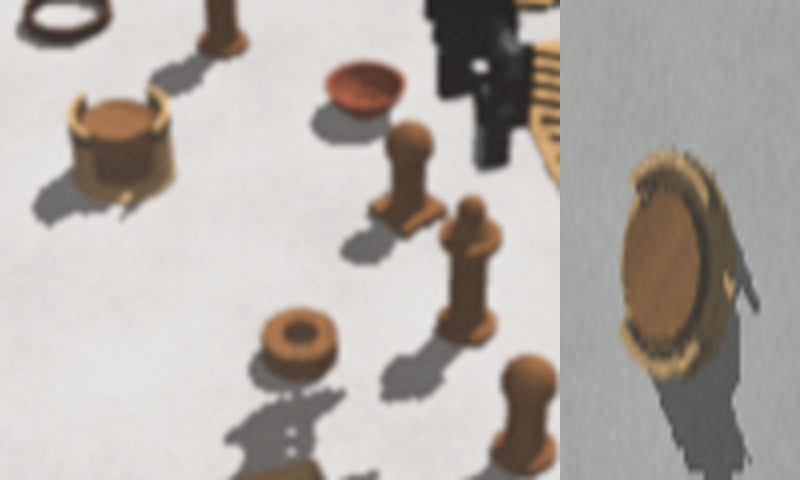

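Both counters are stacked flat in the tube. Now I descend on the king, to hold it by its collar.

jog_arm(
  motion=[
    [0,0,0,-3,-1,25,70],
    [0,0,0,-3,-1,55,70],
    [0,0,0,-3,-1,80,70],
    [0,0,0,-3,-1,93,70],
    [0,0,0,-3,-1,96,70],
    [0,0,0,-3,-1,96,70],
  ],
)

```text
t: 17.18
eef_pos: [0.6669, -0.0052, 0.0615]
tool_rot: [0.001, -0.0, 1.0, 0.0]
contact_force: [-0.6, -0.3, 1.3]
gripper_width: 0.821
grasp_force: 0.0
```

```bash
python3 -c "
from h import *
st();print(*go(.666,-.003,.06,0))
q=bot.read_camera('side')
cv2.imwrite('pics/k1.png',cv2.resize(q['pixels'][150:250,270:380,::-1],None,fx=6,fy=6,interpolation=2))"
```

```text
17.18 [ 0.6669 -0.0052  0.0615] [-0.6 -0.3  1.3] 0.821 0.0
[0.    0.001 0.   ] [0.9 2.2 1.5]
```

View pics/k1.png

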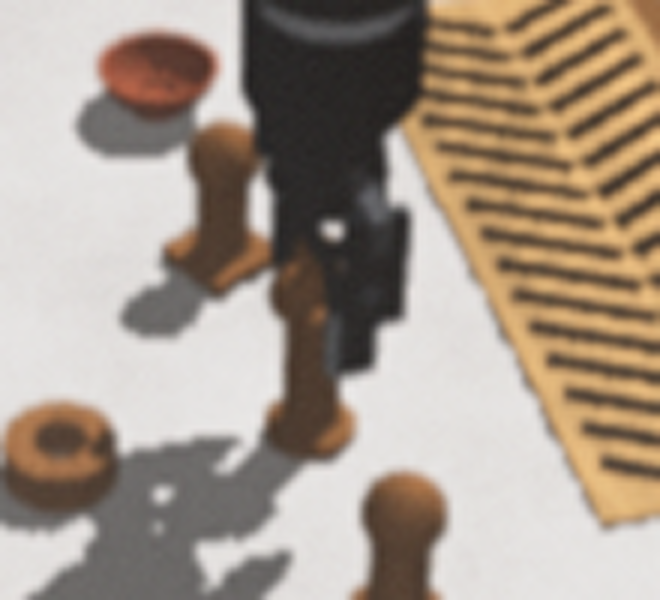

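```bash
python3 -c "
from h import *
q=bot.read_camera('side')
for X in [(.667,-.005-.036,.065),(.667,-.005-.05,.065),(.666,-.003,.04),(.666,-.003,.004),(.671,-.003,.004)]: print(X,(proj(q,[X])[0]-(270,150)+.5)*6)"
```

```text
(0.667, -0.040999999999999995, 0.065) [346.73853758 375.2598114 ]
(0.667, -0.055, 0.065) [357.27904404 396.27541216]
(0.666, -0.003, 0.04) [314.95191    363.48464051]
(0.666, -0.003, 0.004) [312.37898951 423.77041121]
(0.671, -0.003, 0.004) [322.97149892 421.7254228 ]
```

The projection agrees with the picture: king foot at u≈310 against 312 predicted, finger tip as predicted. I close on the collar and lift a little.

jog_arm(
  motion=[
    [0,0,0,2,2,1,50],
    [0,0,0,2,2,1,35],
    [0,0,0,2,2,1,35],
    [0,0,0,2,2,1,35],
    [0,0,0,2,2,1,35],
    [0,0,0,2,2,1,35],
    [0,0,0,2,2,-10,35],
    [0,0,0,2,2,-20,35],
    [0,0,0,2,2,-30,35],
  ],
)

```text
t: 18.4
eef_pos: [0.6645, -0.0036, 0.0915]
tool_rot: [0.0, 0.0, 1.0, -0.0]
contact_force: [0.2, -0.4, -1.3]
gripper_width: 0.471
grasp_force: 40.4
```

```bash
python3 -c "
from h import *
st();print(*go(.496,-.229,.14,.087))
q=bot.read_camera('side')
cv2.imwrite('pics/k2.png',cv2.resize(q['pixels'][140:240,270:380,::-1],None,fx=5,fy=5,interpolation=2))"
```

```text
18.4 [ 0.6645 -0.0036  0.0915] [ 0.2 -0.4 -1.3] 0.471 40.4
[-0.     0.    -0.087] [ 168.4 -225.4  -48.5]
```

View pics/k2.png

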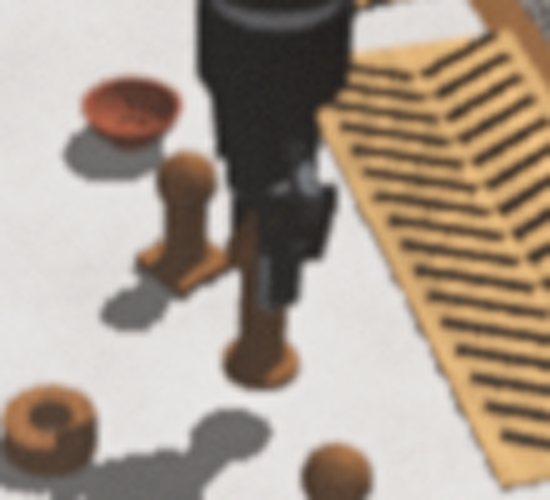

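The king hangs upright in the grip (foot at px 260,365). I carry it to the middle cell.

jog_arm(
  motion=[
    [0,0,0,0,0,-40,35],
    [0,0,-0.03,20,-27,-65,35],
    [0,0,-0.06,45,-60,-65,35],
    [0,0,-0.087,72,-96,-65,35],
    [0,0,-0.087,99,-133,-65,35],
    [0,0,-0.087,125,-168,-65,35],
    [0,0,-0.087,148,-198,-65,35],
    [0,0,-0.087,162,-217,-60,35],
    [0,0,-0.087,168,-225,-50,35],
    [0,0,-0.087,168,-225,-40,35],
  ],
)

```text
t: 19.7
eef_pos: [0.4964, -0.2284, 0.1302]
tool_rot: [0.0, -0.043, 0.999, 0.0]
contact_force: [0.9, 0.1, -1.0]
gripper_width: 0.468
grasp_force: 40.6
```

jog_arm(
  motion=[
    [0,0,0,0,0,12,35],
    [0,0,0,0,0,25,35],
    [0,0,0,0,0,25,35],
  ],
)

```text
t: 20.08
eef_pos: [0.4959, -0.2275, 0.1043]
tool_rot: [-0.001, -0.044, 0.999, 0.0]
contact_force: [-0.1, -0.5, -0.6]
gripper_width: 0.469
grasp_force: 40.6
```

```bash
python3 -c "
from h import *
st();print(*go(.496,-.229,.0665,.087))
q=bot.read_camera('side')
cv2.imwrite('pics/k3.png',cv2.resize(q['pixels'][220:360,210:350,::-1],None,fx=4,fy=4,interpolation=2))"
```

```text
20.07 [ 0.4959 -0.2275  0.1043] [-0.1 -0.5 -0.6] 0.469 40.6
[ 0.001 -0.003  0.001] [-0.1 -1.6 37.8]
```

View pics/k3.png

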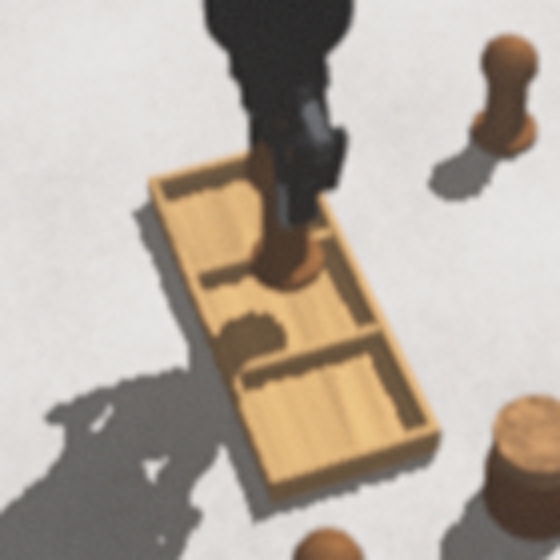

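The king hangs upright over the middle cell. I lower it.

jog_arm(
  motion=[
    [0,0,0,0,-1.5,15,35],
    [0,0,0,0,-1.5,27,35],
    [0,0,0,0,-1.5,34,35],
    [0,0,0,0,-1.5,37,35],
    [0,0,0,0,-1.5,37,35],
  ],
)

```text
t: 20.75
eef_pos: [0.4965, -0.2299, 0.0686]
tool_rot: [-0.0, -0.044, 0.999, 0.0]
contact_force: [0.9, -0.7, -1.1]
gripper_width: 0.473
grasp_force: 40.6
```

jog_arm(
  motion=[
    [0,0,0,0,0,1.5,35],
    [0,0,0,0,0,2,35],
    [0,0,0,0,0,2,35],
  ],
)

```text
t: 21.12
eef_pos: [0.4967, -0.2299, 0.0669]
tool_rot: [0.0, -0.044, 0.999, -0.0]
contact_force: [0.8, 0.1, -1.5]
gripper_width: 0.473
grasp_force: 40.6
```

jog_arm(
  motion=[
    [0,0,0,0,0,0,50],
    [0,0,0,0,0,0,60],
    [0,0,0,0,0,0,70],
    [0,0,0,0,0,0,70],
    [0,0,0,0,0,0,70],
    [0,0,0,0,0,-40,70],
    [0,0,0,0,0,-80,70],
    [0,0,0,0,0,-95,70],
  ],
)

```text
t: 22.12
eef_pos: [0.4977, -0.2305, 0.1639]
tool_rot: [0.002, -0.043, 0.999, -0.001]
contact_force: [0.5, -0.2, -0.4]
gripper_width: 0.821
grasp_force: 0.0
```

```bash
python3 -c "
from h import *
st();print(*go(.666,-.124,.13,0),*go(.666,-.124,.035,0))
q=bot.read_camera('side')
cv2.imwrite('pics/k4.png',cv2.resize(q['pixels'][220:400,200:360,::-1],None,fx=3,fy=3,interpolation=2))"
```

```text
22.12 [ 0.4977 -0.2305  0.1639] [ 0.5 -0.2 -0.4] 0.821 0.0
[-0.001  0.003  0.087] [-176.8   91.5   34.4] [-0.001  0.003  0.087] [-176.5   91.6  129.4]
```

View pics/k4.png

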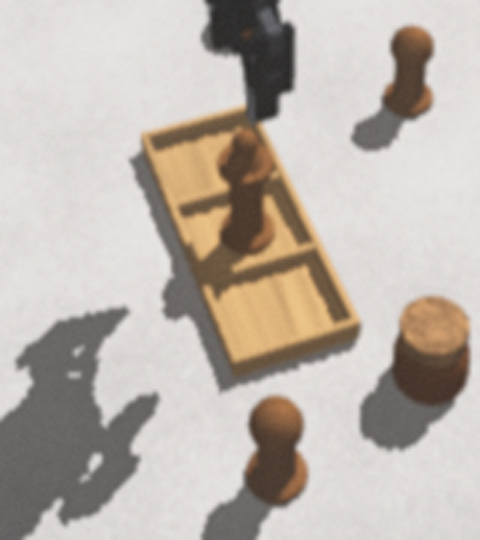

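The king stands upright in the middle cell. Next is pawn 1.

jog_arm(
  motion=[
    [0,0,0.05,-40,21,10,70],
    [0,0,0.087,-85,44,20,70],
    [0,0,0.087,-130,68,30,65],
    [0,0,0.087,-170,88,34,65],
    [0,0,0.087,-176,91.5,34,65],
    [0,0,0.087,-176,91.5,34,65],
    [0,0,0.087,-176,91.5,34,65],
  ],
)

```text
t: 23.05
eef_pos: [0.6625, -0.1251, 0.1274]
tool_rot: [-0.001, 0.001, 1.0, -0.0]
contact_force: [0.3, -0.4, 0.3]
gripper_width: 0.76
grasp_force: 0.0
```

```bash
python3 -c "
from h import *
st();print(*go(.665,-.124,.041,0))
q=bot.read_camera('side')
for d in bot.tip_of('pawn_a_mid',q)[:3]: print(round(d['score'],2),np.round(d['xy']),np.round(at(q,d['xy'],.04),4))
X=np.array([.665,-.124,0]); print(proj(q,[X+[0,0,.004],X+[0,0,.062]]))
hsv=cv2.cvtColor(q['pixels'],cv2.COLOR_RGB2HSV);m=(hsv[...,1]>110)
for r in range(205,275,3):
  c=np.flatnonzero(m[r,310:365]);print(r,(c.min()+310,c.max()+310,len(c)) if len(c) else '',end=';')
"
```

```text
23.05 [ 0.6625 -0.1251  0.1274] [ 0.3 -0.4  0.3] 0.76 0.0
[-0.001 -0.001 -0.002] [-2.6  1.2 86.4]
0.96 [337. 242.] [ 0.6655 -0.1261]
0.69 [308. 181.] [0.668  0.1268]
[[336.09303979 251.32894337]
 [337.30342426 234.73076981]]
205 (np.int64(356), np.int64(359), 4);208 (np.int64(356), np.int64(364), 9);211 (np.int64(358), np.int64(364), 7);214 (np.int64(360), np.int64(364), 5);217 (np.int64(361), np.int64(364), 4);220 (np.int64(362), np.int64(364), 3);223 (np.int64(364), np.int64(364), 1);226 ;229 ;232 (np.int64(333), np.int64(342), 10);235 (np.int64(336), np.int64(342), 7);238 ;241 ;244 ;247 ;250 (np.int64(329), np.int64(342), 4);253 (np.int64(340), np.int64(342), 3);256 (np.int64(337), np.int64(340), 4);259 ;262 ;265 ;268 ;271 ;274 ;
```

jog_arm(
  motion=[
    [0,0,0,-2,0,30,65],
    [0,0,0,-2,0,60,65],
    [0,0,0,-2,0,80,65],
    [0,0,0,-2,0,86,65],
    [0,0,0,-2,0,86,65],
  ],
)

```text
t: 23.78
eef_pos: [0.6661, -0.1238, 0.0421]
tool_rot: [0.0, 0.0, 1.0, -0.0]
contact_force: [1.1, 0.2, -0.1]
gripper_width: 0.761
grasp_force: 0.0
```

jog_arm(
  motion=[
    [0,0,0,1,-1,1,45],
    [0,0,0,1,-1,1,30],
    [0,0,0,1,-1,1,30],
    [0,0,0,1,-1,1,30],
    [0,0,0,1,-1,1,30],
    [0,0,0,1,-1,1,30],
    [0,0,0,1,-1,-15,30],
    [0,0,0,1,-1,-40,30],
    [0,0,0,1,-1,-65,30],
    [0,0,0,1,-1,-75,30],
  ],
)

```text
t: 25.02
eef_pos: [0.6659, -0.1246, 0.119]
tool_rot: [0.001, -0.0, 1.0, -0.0]
contact_force: [-0.5, -0.1, -1.1]
gripper_width: 0.398
grasp_force: 39.9
```

```bash
python3 -c "
from h import *
st();print(*go(.4893,-.152,.14,.087))
q=bot.read_camera('side')
for d in bot.tip_of('pawn_a_mid',q)[:3]: print(round(d['score'],2),np.round(d['xy']),np.round(at(q,d['xy'],.12),4))
"
```

```text
25.02 [ 0.6659 -0.1246  0.119 ] [-0.5 -0.1 -1.1] 0.398 39.9
[-0.     0.003 -0.087] [176.6 -27.4 -21.5]
0.59 [340. 217.] [ 0.6676 -0.1231]
```

jog_arm(
  motion=[
    [0,0,-0.04,20,-3,-10,30],
    [0,0,-0.087,50,-8,-15,30],
    [0,0,-0.087,85,-13,-15,30],
    [0,0,-0.087,120,-18,-15,30],
    [0,0,-0.087,150,-23,-10,30],
    [0,0,-0.087,168,-26,0,30],
    [0,0,-0.087,176,-27,15,30],
    [0,0,-0.087,177,-27,30,30],
    [0,0,-0.087,177,-27,40,30],
    [0,0,-0.087,177,-27,40,30],
  ],
)

```text
t: 26.38
eef_pos: [0.4877, -0.1512, 0.0757]
tool_rot: [-0.001, -0.044, 0.999, 0.0]
contact_force: [1.0, 0.8, -1.0]
gripper_width: 0.399
grasp_force: 39.9
```

```bash
python3 -c "
from h import *
st();print(*go(.4893,-.152,.0475,.087))
q=bot.read_camera('side')
for d in bot.tip_of('pawn_a_mid',q)[:3]: print(round(d['score'],2),np.round(d['xy']),np.round(at(q,d['xy'],.08),4))
for d in bot.tip_of('king_mid',q)[:3]: print(round(d['score'],2),np.round(d['xy']),np.round(at(q,d['xy'],.061),4))
"
```

```text
26.38 [ 0.4877 -0.1512  0.0757] [ 1.   0.8 -1. ] 0.399 39.9
[ 0.    -0.002  0.001] [-1.5 -0.9 28.2]
0.76 [268. 253.] [ 0.4856 -0.1545]
0.83 [279. 282.] [ 0.4903 -0.2308]
0.6 [309. 184.] [0.6568 0.0878]
```

jog_arm(
  motion=[
    [0,0,0,-1,-1,14,30],
    [0,0,0,-1,-1,23,30],
    [0,0,0,-1,-1,28,30],
    [0,0,0,-1,-1,29,30],
    [0,0,0,-1,-1,29,30],
  ],
)

```text
t: 27.15
eef_pos: [0.4891, -0.1524, 0.0478]
tool_rot: [0.0, -0.044, 0.999, 0.0]
contact_force: [0.7, 0.4, -0.6]
gripper_width: 0.397
grasp_force: 39.9
```

jog_arm(
  motion=[
    [0,0,0,0,0,1,30],
    [0,0,0,0,0,1.5,30],
    [0,0,0,0,0,1.5,42],
    [0,0,0,0,0,1.5,56],
    [0,0,0,0,0,1.5,56],
    [0,0,0,0,0,1.5,56],
    [0,0,0,0,0,-30,56],
    [0,0,0,0,0,-70,56],
    [0,0,0,0,0,-110,56],
  ],
)

```text
t: 28.28
eef_pos: [0.4887, -0.1524, 0.1588]
tool_rot: [-0.0, -0.044, 0.999, 0.0]
contact_force: [1.0, -0.4, 0.0]
gripper_width: 0.654
grasp_force: 0.0
```

```bash
python3 -c "
from h import *
st();print(*go(.4675,-.427,.14,0))
q=bot.read_camera('side')
for n,z in (('pawn_a_mid',.045),('king_mid',.061)):
  for d in bot.tip_of(n,q)[:4]: print(n,round(d['score'],2),np.round(d['xy']),np.round(at(q,d['xy'],z),4))
X=np.array([.4675,-.427,0]); print(proj(q,[X+[0,0,.04]]))
"
```

```text
28.27 [ 0.4887 -0.1524  0.1588] [ 1.  -0.4  0. ] 0.654 0.0
[ 0.    -0.001  0.087] [  45.1 -271.7   18.8]
pawn_a_mid 0.94 [273. 260.] [ 0.4961 -0.1476]
pawn_a_mid 0.49 [239. 183.] [0.474 0.165]
king_mid 0.96 [280. 282.] [ 0.493  -0.2319]
[[292.44761465 366.40211146]]
```

jog_arm(
  motion=[
    [0,0,0.04,7,-45,0,56],
    [0,0,0.087,15,-95,0,60],
    [0,0,0.087,24,-145,0,65],
    [0,0,0.087,32,-195,0,65],
    [0,0,0.087,40,-245,10,65],
    [0,0,0.087,45,-270,25,65],
    [0,0,0.087,45,-271,30,65],
    [0,0,0.087,45,-271,30,65],
    [0,0,0.087,45,-271,30,65],
  ],
)

```text
t: 29.55
eef_pos: [0.4686, -0.4248, 0.1278]
tool_rot: [0.0, -0.001, 1.0, 0.0]
contact_force: [1.2, 0.2, -0.4]
gripper_width: 0.761
grasp_force: 0.0
```

```bash
python3 -c "
from h import *
st();print(*go(.4675,-.427,.041,0))
q=bot.read_camera('side')
for d in bot.tip_of('pawn_a_mid',q)[:4]: print(round(d['score'],2),np.round(d['xy']),np.round(at(q,d['xy'],.04),4))
"
```

```text
29.55 [ 0.4686 -0.4248  0.1278] [ 1.2  0.2 -0.4] 0.761 0.0
[0.001 0.    0.002] [ 1.1 -2.3 86.8]
0.55 [270. 260.] [ 0.4908 -0.1406]
```

jog_arm(
  motion=[
    [0,0,0,1,-2,30,65],
    [0,0,0,1,-2,60,65],
    [0,0,0,1,-2,80,65],
    [0,0,0,1,-2,86,65],
    [0,0,0,1,-2,86,65],
  ],
)

```text
t: 30.28
eef_pos: [0.4671, -0.4284, 0.042]
tool_rot: [0.0, -0.0, 1.0, -0.0]
contact_force: [0.5, -0.7, 0.4]
gripper_width: 0.759
grasp_force: 0.0
```

jog_arm(
  motion=[
    [0,0,0,0,1,1,45],
    [0,0,0,0,1,1,30],
    [0,0,0,0,1,1,30],
    [0,0,0,0,1,1,30],
    [0,0,0,0,1,1,30],
    [0,0,0,0,1,1,30],
    [0,0,0,0,1,-15,30],
    [0,0,0,0,1,-40,30],
    [0,0,0,0,1,-65,30],
    [0,0,0,0,1,-85,30],
  ],
)

```text
t: 31.52
eef_pos: [0.4668, -0.4276, 0.1285]
tool_rot: [0.0, 0.0, 1.0, -0.0]
contact_force: [0.6, -0.2, -0.5]
gripper_width: 0.398
grasp_force: 39.9
```

```bash
python3 -c "
from h import *
st();print(*go(.5027,-.306,.13,.087))
q=bot.read_camera('side')
for d in bot.tip_of('pawn_a_mid',q)[:3]: print(round(d['score'],2),np.round(d['xy']),np.round(at(q,d['xy'],.125),4))
"
```

```text
31.52 [ 0.4668 -0.4276  0.1285] [ 0.6 -0.2 -0.5] 0.398 39.9
[-0.001  0.001 -0.087] [-35.8 121.6  -1.6]
```

jog_arm(
  motion=[
    [0,0,-0.04,-9,30,0,30],
    [0,0,-0.087,-19,65,0,30],
    [0,0,-0.087,-28,95,0,30],
    [0,0,-0.087,-34,115,0,30],
    [0,0,-0.087,-36,121,10,30],
    [0,0,-0.087,-36,121,30,30],
    [0,0,-0.087,-36,121,50,30],
    [0,0,-0.087,-36,121,50,30],
  ],
)

```text
t: 32.62
eef_pos: [0.5009, -0.3068, 0.0748]
tool_rot: [-0.002, -0.043, 0.999, 0.0]
contact_force: [-1.1, 0.0, -0.6]
gripper_width: 0.399
grasp_force: 40.0
```

```bash
python3 -c "
from h import *
st();print(*go(.5027,-.306,.0475,.087))
q=bot.read_camera('side')
for d in bot.tip_of('pawn_a_mid',q)[:3]: print(round(d['score'],2),np.round(d['xy']),np.round(at(q,d['xy'],.077),4))
"
```

```text
32.62 [ 0.5009 -0.3068  0.0748] [-1.1  0.  -0.6] 0.399 40.0
[ 0.001 -0.004 -0.001] [-2.   0.6 27.3]
0.78 [269. 258.] [ 0.4832 -0.1673]
```

jog_arm(
  motion=[
    [0,0,0,0,1,13,30],
    [0,0,0,0,1,22,30],
    [0,0,0,0,1,27,30],
    [0,0,0,0,1,29,30],
    [0,0,0,0,1,29,30],
  ],
)

```text
t: 33.35
eef_pos: [0.5027, -0.3053, 0.0477]
tool_rot: [-0.0, -0.044, 0.999, 0.0]
contact_force: [-0.2, 0.6, -0.8]
gripper_width: 0.401
grasp_force: 40.0
```

jog_arm(
  motion=[
    [0,0,0,0,0,1,30],
    [0,0,0,0,0,1.5,30],
    [0,0,0,0,0,1.5,42],
    [0,0,0,0,0,1.5,56],
    [0,0,0,0,0,1.5,56],
    [0,0,0,0,0,1.5,56],
    [0,0,0,0,0,-30,56],
    [0,0,0,0,0,-80,56],
    [0,0,0,0,0,-130,56],
    [0,0,0,0,0,-160,56],
  ],
)

```text
t: 34.6
eef_pos: [0.5033, -0.3058, 0.2105]
tool_rot: [0.001, -0.043, 0.999, -0.001]
contact_force: [0.7, 0.8, -0.2]
gripper_width: 0.652
grasp_force: 0.0
```

jog_arm(
  motion=[
    [0,0,0,0,-60,0,56],
    [0,0,0,0,-120,0,56],
    [0,0,0,0,-180,0,56],
    [0,0,0,0,-180,0,56],
  ],
)

```text
t: 35.1
eef_pos: [0.5155, -0.4903, 0.2071]
tool_rot: [-0.001, -0.04, 0.999, -0.002]
contact_force: [-0.3, 0.5, 0.0]
gripper_width: 0.654
grasp_force: 0.0
```

```bash
python3 -c "
from h import *
st()
p=bot.read_camera('top');q=bot.read_camera('side')
for P in (p,q):
 for n,z in (('pawn_a_mid',.045),('king_mid',.061),('pierced_mid',.011),('bobbin_mid',.04),('stamp_mid',.04),('counter_a_mid',.037)):
  for d in bot.tip_of(n,P)[:2]: print(n,round(d['score'],2),np.round(d['xy']),np.round(at(P,d['xy'],z),3))
a=cv2.resize(q['pixels'][130:355,190:390,::-1],(400,450),interpolation=2);b=cv2.resize(p['pixels'][140:280,170:440,::-1],(400,207),interpolation=2)
b=cv2.resize(p['pixels'][140:290,275:425,::-1],(400,400),interpolation=2)
cv2.imwrite('pics/fin.png',np.hstack([a,cv2.copyMakeBorder(b,0,50,0,0,0)]))
"
```

```text
35.1 [ 0.5155 -0.4903  0.2071] [-0.3  0.5  0. ] 0.654 0.0
pawn_a_mid 0.51 [333. 227.] [ 0.498 -0.147]
king_mid 0.59 [369. 230.] [ 0.492 -0.239]
pierced_mid 0.5 [276. 206.] [0.552 0.007]
bobbin_mid 0.53 [139. 190.] [0.586 0.376]
stamp_mid 0.72 [233. 161.] [0.669 0.125]
stamp_mid 0.71 [362. 231.] [ 0.489 -0.225]
counter_a_mid 0.55 [191. 232.] [0.477 0.233]
pawn_a_mid 0.77 [267. 260.] [ 0.483 -0.144]
king_mid 0.7 [283. 281.] [ 0.5   -0.231]
pierced_mid 0.77 [280. 226.] [ 0.55  -0.002]
bobbin_mid 0.37 [236. 181.] [0.468 0.183]
```

View pics/fin.png

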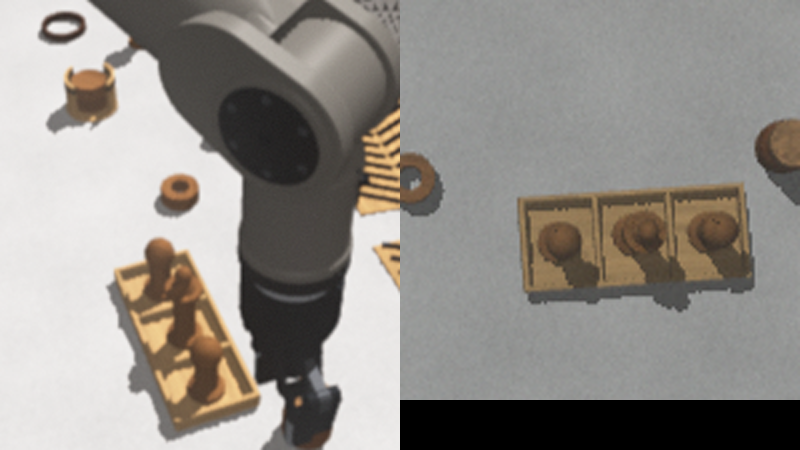

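The picture shows the king in the middle cell with a pawn on either side, all upright. The counters are in the tube and the look-alikes have not moved.

```bash
python3 -c "
from station import bot
print(bot.hand_in())"
```

```text
the job is handed in; nothing more can be done
None
```

I handed the job in at about 35 s: in the last pictures the king and both pawns stand upright in their cells, the two counters are stacked flat in the tube, and the three look-alikes were left alone; the hand-in gave no verdict.

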